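# Make up the candlestick kit and the sanding-block kit

## Task

Make up two project kits from the turned wooden stock on the bench. The board with three recesses is for the candlestick: lay the largest disc in its big round recess, stand the stem in its square recess and lay the smallest disc in its small round recess; the board with two recesses is for the sanding block: lay the oblong block in its oblong recess and stand the knob in its round recess. Every part must sit down flat on the floor of its recess, the same way up as it started; leave the middle-sized disc, the hand plane and the tape measure where they are.

Things in the scene. Friction and masses are not known exactly. Their poses are not given: they have to be found in the camera images.
- large_disc: flat round wooden disc, 66 mm across and 26 mm thick, lying flat, with a small dark drilled centre mark on top; the largest of three such discs, about 62 g. Origin: centre of its underside; z up.
- middle_disc: flat round wooden disc, 54 mm across and 26 mm thick, lying flat, with a small dark drilled centre mark on top; the middle-sized of the three; a spare that stays where it is. Origin: centre of its underside; z up.
- small_disc: flat round wooden disc, 42 mm across and 26 mm thick, lying flat, with a small dark drilled centre mark on top; the smallest of the three, about 25 g. Origin: centre of its underside; z up.
- stem: turned candlestick stem, standing upright, 68 mm tall: square foot 38 x 38 mm, 16 mm high; round shaft with 20 mm neck, straight belly 28 mm across from 32 to 48 mm above the underside (grip here), top 24 mm across. About 60 g. Origin: centre of the underside; z up, x and y square to the foot's sides.
- block: plain oblong wooden block, 84 mm (its x) x 44 mm (its y) x 34 mm high, about 90 g. Origin: centre of its underside; z up.
- knob: turned mushroom-shaped wooden knob, standing on its foot, 46 mm tall: foot 28 mm across, waist 20 mm, head 34 mm across between 26 and 36 mm above the underside (grip here), narrowing to 20 mm at the top. About 30 g. Origin: centre of the underside; z up.
- three_board: fixed plywood board with grey-lined recesses, 252 (x) x 110 x 12 mm thick, on the left or right, its x pointing away from the robot within 16 deg. Origin: centre of underside, z up. Recesses 6 mm deep (floor 6 mm above bench), centred on the board's x axis: big round, 90 mm across, at x = -72 mm; square 64 x 64 mm, sides along the board's, at x = +13.5; small round, 66 mm across, at x = +86.
- two_board: fixed plywood board with grey-lined recesses, 200 (x) x 90 x 12 mm thick, on the other side from the three-recess board, its x pointing away from the robot within 16 deg. Origin: centre of underside, z up. Recesses 6 mm deep (floor 6 mm above bench), centred on the board's x axis: oblong, 108 (along x) x 68 mm, at x = -36 mm; round, 54 mm across, at x = +58.
- plane: bystander: steel hand plane, 150 mm (its x) x 48 mm, 56 mm high, standing behind the stock as seen from the robot; origin: centre of its sole. Leave alone.
- tape: bystander: yellow and black tape measure, 66 mm (its x) x 36 mm x 50 mm high, standing behind the stock as seen from the robot; origin: centre of its underside. Leave alone.
Not all that is in view belongs to the job. What is shaped like the knob but turquoise is not meant.

How it is judged:
By the outcome, as a careful person would: the job done as asked, in the order asked, and still so for the second after the job is handed in, with the robot touching nothing.
It also fails if it takes over 144 s, if anything falls off the work surface, if the arm or the gripper's body presses on something with over 40 N, if the wrist force passes 120 N, or if a joint passes its speed limit or range.

## Robot

A 7-joint arm with a two-finger parallel gripper is mounted at the origin on the work surface. World frame = base frame: x ahead of the robot, y to its left, z up, the work surface at z = 0. Lengths are in m, angles in rad, forces in N, time in s.
With the tool pointing down it reaches from about 0.4 to 0.85 m from the base axis. Payload 10.4 kg.
Tool frame: the origin (TCP) lies midway between the tips of the shut fingers; the grasp point (between the pads) lies 19 mm behind it; z points along the fingers, y is the line along which they close (so a half turn about z gives the same grasp; the last joint's range is limited). The gripper opens to 87 mm and grips with 3 to 60 N. Pads are 19 mm wide; open, the fingers measure 117 mm over their backs; the gripper's body (75 mm by 190 mm) begins 51 mm behind the grasp point.
Start: joints at [-1.305, 0.332, -0.065, 1.46, 0.022, 1.35, -0.088], TCP at [0.178, 0.599, 0.223] pointing down, gripper open.
Joint ranges: [-2.6, 2.6], [-0.5, 2.12], [-1.47, 1.34], [0.16, 2.42], [-1.27, 4.41], [0.06, 2.06], [-2.6, 2.6]. Speed limits (rad/s): [2.22, 2.22, 2.79, 2.79, 3.14, 3.14, 3.14].

## Interface

Orientations are given as a unit quaternion [x, y, z, w].
In Python, from bench import r gives the robot as it stands.
- The arm moves only by the tool arm_command, never from a script. Its arguments are lists of equal length, an entry for each row: "xyz": the shift along the world's x, y, z in m, a list of three; "rot": the turn, a rotation vector about the world's x, y, z in rad, a list of three. In form: {"xyz": [[tx, ty, tz], ...], "rot": [[ax, ay, az], ...]}. A call has 1 to 20 rows; each row is the pose to reach, as a shift and turn from the pose commanded when the call began; what a row does not reach only later rows make up. A row lasts 1/12 s, in which the tool goes at most 41.7 mm and 7.16 degrees, less where a joint would pass 70% of its speed; a pose out of reach is approached as far as the arm can. A call with a gripper value outside its range is refused whole. "grip" is the opening, from 0 (shut) to 1 (fully open), set as the call begins (left out, the last holds). The fingers move at their own pace and stop on an object; "squeeze" is the grip in N (left out, the last holds). Time passes only in rows, so rows that repeat a pose let the fingers close. It gives the time, the measured TCP pose, the force, the opening and the grip force at its end, in the units of the state.
- r.read_state(): the state, without advancing time (a new reading comes with each control period).
- r.camera(name): name is "scene" or "top" or "wrist"; returns the picture (480x640x3 uint8, red, green, blue); there is no depth.
- r.camera_model(name): a dict with "fx", "fy", "cx", "cy" (pixels), "T" (4x4, takes a point from camera to world coordinates). Camera axes: x right, y up, looking along -z (the intrinsics and any distortion apply to the point x, -y, -z); pixel columns grow to the right and rows downward; lengths in m; the calibration is good to about 2 mm. A picture is of the moment at which its call begins: read the wrist's pose just before it. camera_model takes no time and is no camera call; for the wrist camera it gives the pose at the moment of the call.
- r.close_job(): hands the job in; it is judged then, once.
Trained networks look in the newest picture that a camera, given by its name, has taken for a name from the list of things; names that differ only in an ending like _2 or _b are one class to them, and where a whole thing is asked for, a point or a joint stands for the part that bears it (a point fixed in the world has none). Each returns a list of dicts, best first, with "conf" (0 to 1); they miss things now and then, are a little off and sometimes report something else, mostly with a low value. They report only what shows in the picture. A call takes as long as a camera call. They do not tell look-alikes from the thing itself.
- r.look_for(label, camera): "at" ([x, y, z] in m, in the coordinates of the camera as it stood for that picture, good to about 4 mm: the middle of the surface that is visible of it).
- r.spot_point(label, camera): "at" ([x, y, z] in m, in the coordinates of the camera as it stood for that picture, good to about 4 mm: a listed point, or the origin of a listed thing).
The state is a dict: "time": time; "joint_positions": joint angles; "joint_vel": joint speeds; "joint_torque": joint torques, N m; "ee_pos": TCP position; "eef_rot": TCP orientation; "ft_force": force on the tool from outside, world axes, zero at the start; "torque": the same for the moment, N m; "width": finger opening in m; "grip_force": force on a finger pad.
Only numpy, scipy, OpenCV 4.12 (cv2) and the standard library are available. Lean on these libraries where they do the work, as an engineer would, in place of code of your own. Each camera call takes 0.05 s, during which the arm holds its last target. There are 200 camera calls.

## Working session

There is one attempt and no reset: what is moved stays moved. The work goes in short steps, Python scripts to look and compute and a tool call to move; the robot and the scene stay as the last step left them, time stands still between calls to the robot, and variables do not carry over. Pictures are saved under pics/ and viewed, at most 14 in all, crops included, and the job is handed in when it is done.

Besides the shell and the picture viewer there is one more tool, called after "Call:" in YAML: its name, and indented under it one key for each argument. arm_command: Moves the arm, as the interface text tells. Its arguments: {"type":"object","properties":{"xyz":{"type":"array"},"rot":{"type":"array"},"grip":{"type":"number"},"squeeze":{"type":"number"}},"required":["xyz","rot"]}

```bash
mkdir -p pics; cat > h.py <<'E'
import numpy as np, cv2
from bench import r
def snap(c,f=None):
    im=r.camera(c)
    if f: cv2.imwrite('pics/'+f,im[:,:,::-1])
    return im
def w(m,p): return (m['T']@np.r_[p,1])[:3]
def px(m,P):
    q=np.linalg.inv(m['T'])@np.r_[P,1]; return np.array([m['cx']+m['fx']*q[0]/-q[2], m['cy']+m['fy']*-q[1]/-q[2]])
def ray(m,u,v,z):
    d=m['T'][:3,:3]@np.array([(u-m['cx'])/m['fx'],-(v-m['cy'])/m['fy'],-1]); o=m['T'][:3,3]
    return o+d*(z-o[2])/d[2]
E
python3 - <<'E'
from h import *
for c in ['top','scene']:
    m=r.camera_model(c); snap(c,c+'1.png'); print(c,{k:v for k,v in m.items() if k!='T'},m['T'].round(3).tolist())
    for n in ['large_disc','middle_disc','small_disc','stem','block','knob','three_board','two_board','plane','tape']:
        for d in r.spot_point(n,c)[:4]:
            P=w(m,d['at']); print(n,round(d['conf'],2),P.round(3),px(m,P).round())
print(r.read_state())
E
```

```text
top {'fx': 445.2944567924291, 'fy': 445.2944567924291, 'cx': 318.6345338506248, 'cy': 236.89708334822456} [[-0.03, 0.972, -0.232, 0.376], [-1.0, -0.029, 0.005, 0.016], [-0.002, 0.232, 0.973, 0.99], [0.0, 0.0, 0.0, 1.0]]
large_disc 0.77 [ 0.597  0.001 -0.002] [323. 243.]
middle_disc 0.66 [ 0.462  0.13  -0.001] [267. 304.]
small_disc 0.72 [0.463 0.131 0.002] [266. 304.]
small_disc 0.64 [0.616 0.121 0.002] [271. 236.]
stem 0.65 [ 0.479 -0.115 -0.002] [377. 294.]
block 0.87 [ 0.614 -0.134 -0.002] [382. 234.]
knob 0.76 [0.402 0.01  0.002] [322. 331.]
knob 0.69 [ 0.478  0.01  -0.001] [321. 296.]
knob 0.45 [ 0.397 -0.106 -0.004] [375. 331.]
three_board 0.66 [ 0.491  0.334 -0.003] [175. 294.]
two_board 0.58 [ 0.491 -0.341 -0.002] [478. 285.]
plane 0.96 [0.745 0.123 0.002] [269. 183.]
tape 0.89 [ 0.742 -0.108 -0.004] [367. 182.]
scene {'fx': 569.9644573025513, 'fy': 569.9644573025513, 'cx': 322.77566182838154, 'cy': 243.03257385160057} [[-0.732, -0.537, 0.42, 0.999], [0.682, -0.573, 0.455, 0.474], [-0.004, 0.619, 0.785, 0.841], [0.0, 0.0, 0.0, 1.0]]
large_disc 0.68 [ 0.597  0.002 -0.   ] [310
[... 681 characters left out ...]
_positions': array([-1.30458747,  0.33219082, -0.0647569 ,  1.46007856,  0.02161655,
        1.34986712, -0.08845747]), 'joint_vel': array([-0.00109304,  0.0005929 , -0.00023315, -0.00114793,  0.00043983,
        0.00059576, -0.00121238]), 'joint_torque': array([ 1.84752344e-04, -6.23040104e+01,  2.44029838e-02, -3.90129554e+01,
       -6.11182954e-02,  3.14861198e-02,  1.15461842e-05]), 'ee_pos': array([0.1779722 , 0.59916961, 0.22259166]), 'eef_rot': array([ 1.43852248e-01,  9.89599174e-01,  7.64794375e-05, -2.33891716e-06]), 'ft_force': array([-1.36753351,  0.09017371, -0.07592325]), 'torque': array([-0.03283237, -0.05822939,  0.01185279]), 'grip_force': 0.0, 'width': 0.08713448192433287}
```

View pics/top1.png

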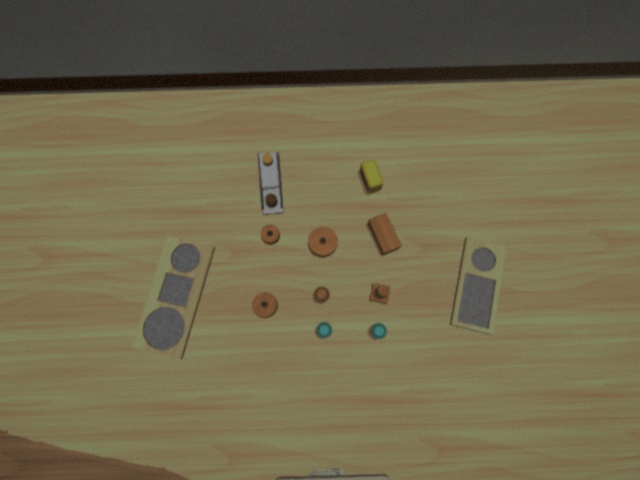

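View pics/scene1.png

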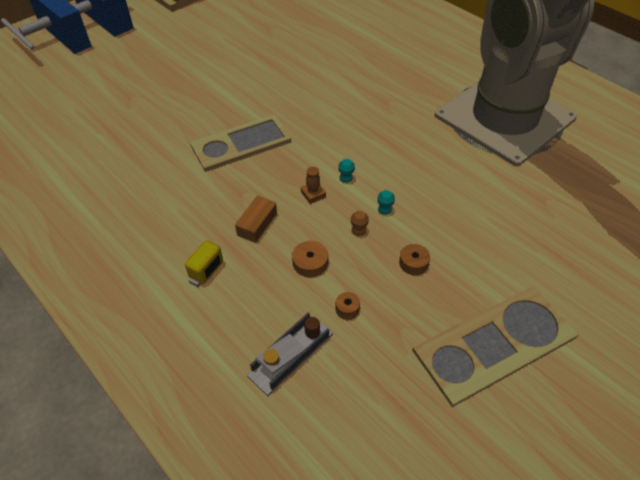

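Top view: large disc (323,241), middle disc (265,304), small disc (270,234), block (384,234), brown knob (321,295), stem (380,293). The three-recess board is on the left around (175,294) and the two-recess board on the right around (479,287).

Look-alikes:
- **Knob:** the turquoise knobs at (324,330) and (379,331) are not meant; I choose the brown one at (321,295).
- **Discs:** I choose by size. The largest is at (323,241) and the smallest at (270,234).

Next I measure the recesses, the yaws and the disc sizes.

```bash
python3 - <<'E'
from h import *
m=r.camera_model('top'); im=cv2.imread('pics/top1.png')
hsv=cv2.cvtColor(im,cv2.COLOR_BGR2HSV)
for p in [(323,250),(165,328),(176,290),(484,260),(478,300),(390,240),(384,305),(300,280),(321,293)]: print(p,hsv[p[1],p[0]])
def comps(mask,z,roi):
    x0,y0,x1,y1=roi; M=np.zeros_like(mask); M[y0:y1,x0:x1]=mask[y0:y1,x0:x1]
    for c in cv2.findContours(M,0,2)[0]:
        if cv2.contourArea(c)<60: continue
        W=np.array([ray(m,u,v,z)[:2] for u,v in c[:,0]],np.float32)
        (cx,cy),s,a=cv2.minAreaRect(W); print('px',c[:,0].mean(0).round(),'w',round(cx,4),round(cy,4),np.round(s,3),round(a,1))
g=((hsv[...,1]<60)&(hsv[...,2]>50)).astype(np.uint8)*255
print('recess');comps(g,.006,(120,225,520,370))
o=((hsv[...,0]<14)&(hsv[...,1]>110)).astype(np.uint8)*255
print('stock z=.02');comps(o,.02,(240,215,410,320))
big=cv2.resize(im[220:345,245:410],None,fx=4.8,fy=4.8,interpolation=2); cv2.imwrite('pics/crop1.png',big)
E
```

```text
(323, 250) [ 14 147 128]
(165, 328) [60  3 92]
(176, 290) [60  6 83]
(484, 260) [45  6 91]
(478, 300) [45  6 87]
(390, 240) [ 14 149 128]
(384, 305) [ 20  96 127]
(300, 280) [ 26  84 130]
(321, 293) [ 13 147 120]
recess
px [166. 326.] w 0.4182 0.3529 [0.088 0.088] 25.6
px [476. 302.] w 0.457 -0.3303 [0.068 0.109] 74.7
px [175. 290.] w 0.5007 0.3309 [0.063 0.064] 75.2
px [483. 259.] w 0.5479 -0.3558 [0.052 0.052] 41.1
px [185. 258.] w 0.5715 0.3121 [0.063 0.064] 7.9
stock z=.02
px [265. 305.] w 0.4623 0.1336 [0.046 0.049] 62.6
px [324. 246.] w 0.5824 -0.0037 [0.022 0.038] 43.9
px [321. 238.] w 0.603 0.0076 [0.044 0.06 ] 25.3
px [270. 234.] w 0.6184 0.1197 [0.036 0.035] 90.0
px [384. 234.] w 0.6136 -0.1366 [0.076 0.04 ] 21.4
```

View pics/crop1.png

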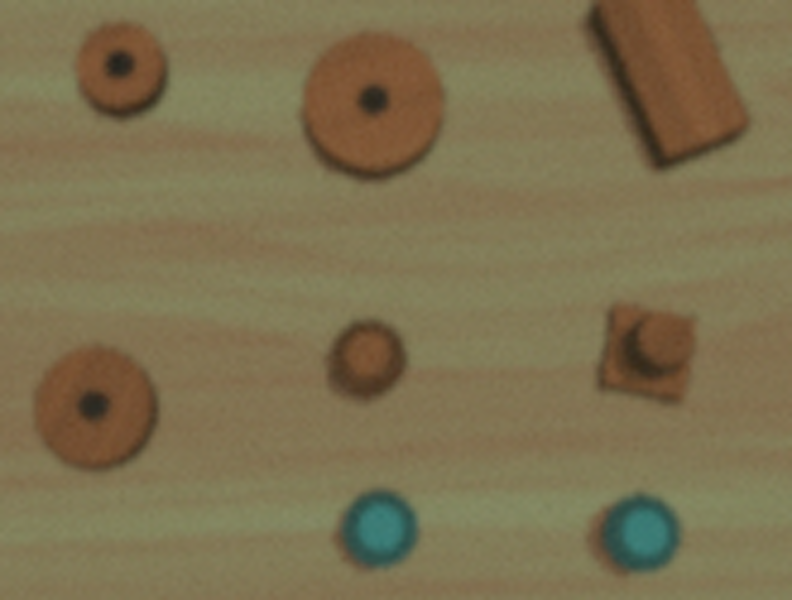

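The crop confirms the choices: largest disc mark at crop (373,100), smallest at (120,64), brown knob (367,352), and two turquoise knobs below it. I'll compute positions from the marks and tops.

```bash
python3 - <<'E'
from h import *
m=r.camera_model('top')
for n,u,v,z in [('large',373,100,.026),('small',120,64,.026),('mid',93,405,.026),('stem',665,338,.068),('knob',367,352,.046)]:
    print(n,ray(m,245+u/4.8,220+v/4.8,z).round(4))
im=cv2.imread('pics/top1.png');h=cv2.cvtColor(im,cv2.COLOR_BGR2HSV)
for (a,b,c,d) in [(365,205,405,260)]:
    o=((h[b:d,a:c,0]<17)&(h[b:d,a:c,1]>120)).astype(np.uint8)
    c0=max(cv2.findContours(o,0,2)[0],key=cv2.contourArea)[:,0]+[a,b]
    print('block',cv2.minAreaRect(np.array([ray(m,u,v,.034)[:2] for u,v in c0],np.float32)))
E
```

```text
large [0.5964 0.0021 0.026 ]
small [0.6171 0.1191 0.026 ]
mid [0.4602 0.1319 0.026 ]
stem [ 0.4778 -0.1198  0.068 ]
knob [0.478  0.0087 0.046 ]
block ((0.6083386540412903, -0.13416802883148193), (0.08329340815544128, 0.04528341442346573), 20.234281539916992)
```

Call:
arm_command:
  xyz:
    - [0.418, -0.598, -0.02]
    - [0.418, -0.598, -0.02]
    - [0.418, -0.598, -0.02]
    - [0.418, -0.598, -0.02]
    - [0.418, -0.598, -0.02]
    - [0.418, -0.598, -0.02]
    - [0.418, -0.598, -0.02]
    - [0.418, -0.598, -0.02]
    - [0.418, -0.598, -0.02]
    - [0.418, -0.598, -0.02]
    - [0.418, -0.598, -0.02]
    - [0.418, -0.598, -0.02]
    - [0.418, -0.598, -0.02]
    - [0.418, -0.598, -0.02]
    - [0.418, -0.598, -0.02]
    - [0.418, -0.598, -0.02]
    - [0.418, -0.598, -0.02]
    - [0.418, -0.598, -0.02]
    - [0.418, -0.598, -0.02]
    - [0.418, -0.598, -0.02]
  rot:
    - [0, 0, 0]
    - [0, 0, 0]
    - [0, 0, 0]
    - [0, 0, 0]
    - [0, 0, 0]
    - [0, 0, 0]
    - [0, 0, 0]
    - [0, 0, 0]
    - [0, 0, 0]
    - [0, 0, 0]
    - [0, 0, 0]
    - [0, 0, 0]
    - [0, 0, 0]
    - [0, 0, 0]
    - [0, 0, 0]
    - [0, 0, 0]
    - [0, 0, 0]
    - [0, 0, 0]
    - [0, 0, 0]
    - [0, 0, 0]
  grip: 1

```text
time: 2.77
ee_pos: [0.5962, -0.0003, 0.2023]
eef_rot: [0.145, 0.989, -0.0, -0.0]
ft_force: [-0.5, -0.0, -0.8]
width: 0.0871
grip_force: 0.0
```

```bash
cat > look.py <<'E'
import sys
from h import *
m=r.camera_model('wrist'); s=r.read_state(); snap('wrist',sys.argv[1])
print('tcp',s['ee_pos'].round(4))
for n in sys.argv[2:]:
    for d in r.spot_point(n,'wrist')[:3]:
        P=w(m,d['at']); print(n,round(d['conf'],2),P.round(4),px(m,P).round())
print(px(m,[.5964,.0021,.026]))
E
python3 look.py w1.png large_disc block small_disc
```

```text
tcp [ 5.962e-01 -3.000e-04  2.023e-01]
block 0.66 [ 0.6079 -0.1359 -0.0058] [207. 257.]
small_disc 0.9 [ 0.6147  0.1192 -0.0037] [443. 195.]
[327.92575407 216.92858726]
```

View pics/w1.png

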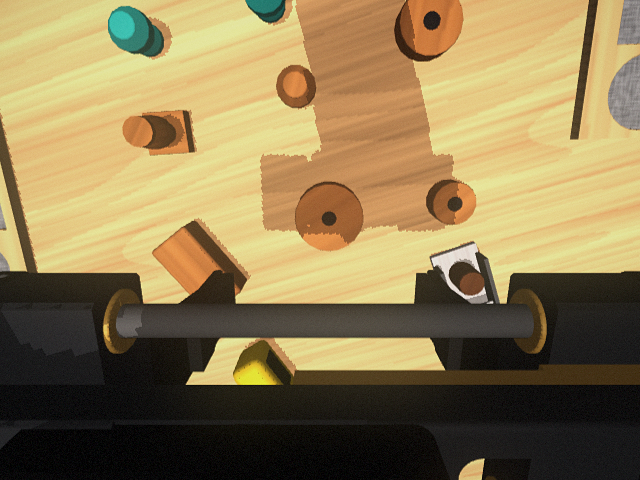

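The wrist view shows the large disc's mark at (329,218), against (328,217) predicted from the top picture, so the measurements hold. I'll descend on the large disc.

Call:
arm_command:
  xyz:
    - [0, 0.002, -0.04]
    - [0, 0.002, -0.08]
    - [0, 0.002, -0.12]
    - [0, 0.002, -0.16]
    - [0, 0.002, -0.18]
    - [0, 0.002, -0.195]
    - [0, 0.002, -0.195]
  rot:
    - [0, 0, 0]
    - [0, 0, 0]
    - [0, 0, 0]
    - [0, 0, 0]
    - [0, 0, 0]
    - [0, 0, 0]
    - [0, 0, 0]

```text
time: 3.55
ee_pos: [0.5934, 0.0045, 0.0044]
eef_rot: [0.143, 0.99, -0.0, -0.003]
ft_force: [-0.9, -0.7, -0.1]
width: 0.0871
grip_force: 0.0
```

Call:
arm_command:
  xyz:
    - [0, 0, 0]
    - [0, 0, 0]
    - [0, 0, 0]
    - [0, 0, 0]
    - [0, 0, 0]
    - [0, 0, 0]
    - [0, 0, 0]
    - [0, 0, 0]
  rot:
    - [0, 0, 0]
    - [0, 0, 0]
    - [0, 0, 0]
    - [0, 0, 0]
    - [0, 0, 0]
    - [0, 0, 0]
    - [0, 0, 0]
    - [0, 0, 0]
  grip: 0
  squeeze: 20

```text
time: 4.22
ee_pos: [0.5968, 0.0034, 0.0088]
eef_rot: [0.144, 0.99, 0.001, 0.001]
ft_force: [-1.9, 1.1, 6.4]
width: 0.0658
grip_force: 20.0
```

Call:
arm_command:
  xyz:
    - [0, 0, 0.035]
    - [0, 0, 0.07]
    - [-0.018, 0.035, 0.08]
    - [-0.036, 0.07, 0.08]
    - [-0.053, 0.105, 0.08]
    - [-0.071, 0.14, 0.08]
    - [-0.089, 0.175, 0.08]
    - [-0.107, 0.21, 0.08]
    - [-0.125, 0.245, 0.08]
    - [-0.142, 0.28, 0.08]
    - [-0.16, 0.315, 0.08]
    - [-0.172, 0.338, 0.08]
    - [-0.178, 0.35, 0.08]
    - [-0.178, 0.35, 0.08]
    - [-0.178, 0.35, 0.05]
    - [-0.178, 0.35, 0.03]
    - [-0.178, 0.35, 0.018]
    - [-0.178, 0.35, 0.011]
    - [-0.178, 0.35, 0.007]
    - [-0.178, 0.35, 0.007]
  rot:
    - [0, 0, 0]
    - [0, 0, 0]
    - [0, 0, 0]
    - [0, 0, 0]
    - [0, 0, 0]
    - [0, 0, 0]
    - [0, 0, 0]
    - [0, 0, 0]
    - [0, 0, 0]
    - [0, 0, 0]
    - [0, 0, 0]
    - [0, 0, 0]
    - [0, 0, 0]
    - [0, 0, 0]
    - [0, 0, 0]
    - [0, 0, 0]
    - [0, 0, 0]
    - [0, 0, 0]
    - [0, 0, 0]
    - [0, 0, 0]

```text
time: 5.88
ee_pos: [0.4188, 0.3523, 0.0149]
eef_rot: [0.145, 0.989, -0.0, 0.0]
ft_force: [0.3, 0.2, -0.6]
width: 0.0656
grip_force: 20.0
```

Call:
arm_command:
  xyz:
    - [0, 0, 0]
    - [0, 0, -0.001]
  rot:
    - [0, 0, 0]
    - [0, 0, 0]

```text
time: 6.05
ee_pos: [0.4188, 0.3534, 0.0145]
eef_rot: [0.144, 0.99, 0.001, 0.001]
ft_force: [0.1, -0.4, -0.3]
width: 0.0654
grip_force: 20.0
```

Call:
arm_command:
  xyz:
    - [0, 0, 0]
    - [0, 0, 0]
    - [0, 0, 0]
    - [0, 0, 0]
    - [0, 0, 0]
    - [0, 0, 0.01]
    - [0, 0, 0.04]
    - [0, 0, 0.08]
    - [0, 0, 0.12]
    - [0, 0, 0.15]
    - [0, 0, 0.15]
  rot:
    - [0, 0, 0]
    - [0, 0, 0]
    - [0, 0, 0]
    - [0, 0, 0]
    - [0, 0, 0]
    - [0, 0, 0]
    - [0, 0, 0]
    - [0, 0, 0]
    - [0, 0, 0]
    - [0, 0, 0]
    - [0, 0, 0]
  grip: 1

```text
time: 6.97
ee_pos: [0.4205, 0.3552, 0.1713]
eef_rot: [0.144, 0.99, 0.004, 0.003]
ft_force: [0.9, 0.5, 0.0]
width: 0.087
grip_force: 0.0
```

```bash
python3 look.py w2.png large_disc three_board stem
```

```text
tcp [0.4205 0.3552 0.1713]
large_disc 0.65 [0.421  0.3532 0.0027] [322. 219.]
three_board 0.83 [4.876e-01 3.363e-01 3.000e-04] [325. 287.]
stem 0.48 [0.4223 0.3548 0.0049] [324. 221.]
[ 50.44169599 473.80427962]
```

View pics/w2.png

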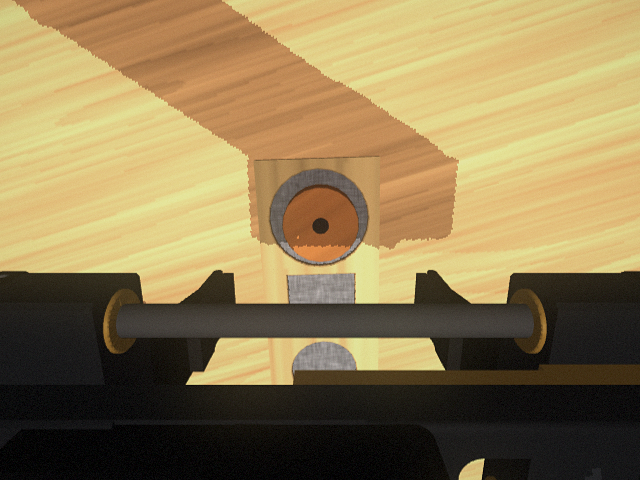

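The large disc is seated in the big recess, with its mark at (320,226). On to the stem.

Call:
arm_command:
  xyz:
    - [0.005, -0.038, 0]
    - [0.01, -0.078, 0]
    - [0.015, -0.118, 0]
    - [0.02, -0.158, 0]
    - [0.025, -0.198, 0]
    - [0.03, -0.238, 0]
    - [0.035, -0.278, 0]
    - [0.04, -0.318, 0]
    - [0.045, -0.358, 0]
    - [0.05, -0.398, 0]
    - [0.055, -0.438, 0]
    - [0.058, -0.46, 0]
    - [0.0595, -0.472, 0]
    - [0.0595, -0.472, 0]
    - [0.0595, -0.472, -0.035]
    - [0.0595, -0.472, -0.07]
    - [0.0595, -0.472, -0.1]
    - [0.0595, -0.472, -0.125]
    - [0.0595, -0.472, -0.138]
    - [0.0595, -0.472, -0.143]
  rot:
    - [0, 0, 0]
    - [0, 0, 0.03]
    - [0, 0, 0.06]
    - [0, 0, 0.09]
    - [0, 0, 0.12]
    - [0, 0, 0.148]
    - [0, 0, 0.148]
    - [0, 0, 0.148]
    - [0, 0, 0.148]
    - [0, 0, 0.148]
    - [0, 0, 0.148]
    - [0, 0, 0.148]
    - [0, 0, 0.148]
    - [0, 0, 0.148]
    - [0, 0, 0.148]
    - [0, 0, 0.148]
    - [0, 0, 0.148]
    - [0, 0, 0.148]
    - [0, 0, 0.148]
    - [0, 0, 0.148]

```text
time: 8.83
ee_pos: [0.4751, -0.1175, 0.0176]
eef_rot: [0.07, 0.998, -0.0, -0.003]
ft_force: [0.1, -0.2, 0.3]
width: 0.0869
grip_force: 0.0
```

Call:
arm_command:
  xyz:
    - [0, 0, 0]
    - [0, 0, 0]
    - [0, 0, 0]
    - [0, 0, 0]
    - [0, 0, 0]
    - [0, 0, 0]
    - [0, 0, 0]
    - [0, 0, 0]
    - [0, 0, 0]
    - [0, 0, 0]
  rot:
    - [0, 0, 0]
    - [0, 0, 0]
    - [0, 0, 0]
    - [0, 0, 0]
    - [0, 0, 0]
    - [0, 0, 0]
    - [0, 0, 0]
    - [0, 0, 0]
    - [0, 0, 0]
    - [0, 0, 0]
  grip: 0
  squeeze: 20

```text
time: 9.67
ee_pos: [0.4775, -0.1189, 0.0206]
eef_rot: [0.07, 0.998, 0.0, -0.0]
ft_force: [0.1, -0.1, -0.5]
width: 0.0279
grip_force: 0.0
```

Call:
arm_command:
  xyz:
    - [0, 0, 0]
    - [0, 0, 0]
    - [0, 0, 0.005]
    - [0, 0, 0.02]
    - [0, 0, 0.04]
    - [0, 0, 0.04]
  rot:
    - [0, 0, 0]
    - [0, 0, 0]
    - [0, 0, 0]
    - [0, 0, 0]
    - [0, 0, 0]
    - [0, 0, 0]

```text
time: 10.17
ee_pos: [0.4792, -0.1194, 0.0636]
eef_rot: [0.071, 0.997, 0.0, 0.002]
ft_force: [1.9, -1.0, -0.5]
width: 0.0268
grip_force: 20.0
```

Call:
arm_command:
  xyz:
    - [0, 0, 0.03]
    - [0, 0.02, 0.05]
    - [0.003, 0.058, 0.05]
    - [0.005, 0.098, 0.05]
    - [0.007, 0.138, 0.05]
    - [0.009, 0.178, 0.05]
    - [0.011, 0.218, 0.05]
    - [0.013, 0.258, 0.05]
    - [0.015, 0.298, 0.05]
    - [0.017, 0.338, 0.05]
    - [0.019, 0.378, 0.05]
    - [0.021, 0.418, 0.05]
    - [0.0225, 0.44, 0.05]
    - [0.023, 0.45, 0.05]
    - [0.023, 0.45, 0.045]
    - [0.023, 0.45, 0.02]
    - [0.023, 0.45, -0.005]
    - [0.023, 0.45, -0.02]
    - [0.023, 0.45, -0.028]
    - [0.023, 0.45, -0.031]
  rot:
    - [0, 0, 0]
    - [0, 0, 0]
    - [0, 0, -0.03]
    - [0, 0, -0.06]
    - [0, 0, -0.09]
    - [0, 0, -0.12]
    - [0, 0, -0.12]
    - [0, 0, -0.12]
    - [0, 0, -0.12]
    - [0, 0, -0.12]
    - [0, 0, -0.12]
    - [0, 0, -0.12]
    - [0, 0, -0.12]
    - [0, 0, -0.12]
    - [0, 0, -0.12]
    - [0, 0, -0.12]
    - [0, 0, -0.12]
    - [0, 0, -0.12]
    - [0, 0, -0.12]
    - [0, 0, -0.12]

```text
time: 11.83
ee_pos: [0.5002, 0.3287, 0.0281]
eef_rot: [0.131, 0.991, -0.001, -0.001]
ft_force: [-0.3, -0.7, -0.2]
width: 0.0269
grip_force: 20.0
```

Call:
arm_command:
  xyz:
    - [0, 0, 0]
    - [0, 0, -0.001]
    - [0, 0, -0.002]
    - [0, 0, -0.002]
  rot:
    - [0, 0, 0]
    - [0, 0, 0]
    - [0, 0, 0]
    - [0, 0, 0]

```text
time: 12.17
ee_pos: [0.5009, 0.3313, 0.0283]
eef_rot: [0.13, 0.992, 0.001, 0.0]
ft_force: [-0.1, -0.2, -0.5]
width: 0.0274
grip_force: 20.0
```

Call:
arm_command:
  xyz:
    - [0, 0, -0.001]
    - [0, 0, -0.0015]
    - [0, 0, -0.0015]
  rot:
    - [0, 0, 0]
    - [0, 0, 0]
    - [0, 0, 0]

```text
time: 12.42
ee_pos: [0.5007, 0.3313, 0.0266]
eef_rot: [0.13, 0.992, 0.0, 0.0]
ft_force: [-0.5, -0.6, 3.7]
width: 0.0267
grip_force: 20.0
```

Call:
arm_command:
  xyz:
    - [0, 0, 0]
    - [0, 0, 0]
    - [0, 0, 0]
    - [0, 0, 0]
    - [0, 0, 0]
    - [0, 0, 0]
    - [0, 0, 0.01]
    - [0, 0, 0.04]
    - [0, 0, 0.08]
    - [0, 0, 0.12]
    - [0, 0, 0.14]
    - [0, 0, 0.14]
  rot:
    - [0, 0, 0]
    - [0, 0, 0]
    - [0, 0, 0]
    - [0, 0, 0]
    - [0, 0, 0]
    - [0, 0, 0]
    - [0, 0, 0]
    - [0, 0, 0]
    - [0, 0, 0]
    - [0, 0, 0]
    - [0, 0, 0]
    - [0, 0, 0]
  grip: 1

```text
time: 13.42
ee_pos: [0.5029, 0.3324, 0.1725]
eef_rot: [0.13, 0.991, 0.003, 0.003]
ft_force: [0.2, 0.7, -0.3]
width: 0.0862
grip_force: 0.0
```

```bash
python3 look.py w3.png stem small_disc
```

```text
tcp [0.5029 0.3324 0.1725]
stem 0.73 [0.5015 0.3313 0.0069] [322. 218.]
[ 26.62212864 397.02982625]
```

View pics/w3.png

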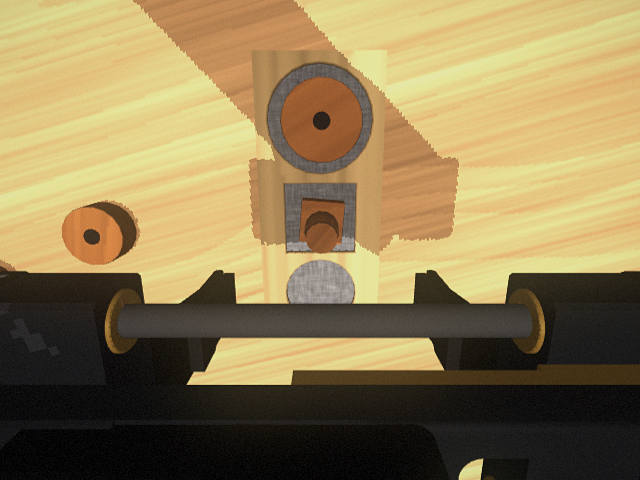

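The large disc and stem are both seated, the stem upright at (322,222). Next, the small disc.

Call:
arm_command:
  xyz:
    - [0.018, -0.033, 0]
    - [0.036, -0.066, 0]
    - [0.054, -0.099, 0]
    - [0.072, -0.132, 0]
    - [0.09, -0.165, 0]
    - [0.106, -0.195, 0]
    - [0.114, -0.208, 0]
    - [0.116, -0.212, 0]
    - [0.116, -0.212, -0.01]
    - [0.116, -0.212, -0.045]
    - [0.116, -0.212, -0.08]
    - [0.116, -0.212, -0.11]
    - [0.116, -0.212, -0.135]
    - [0.116, -0.212, -0.148]
    - [0.116, -0.212, -0.155]
    - [0.116, -0.212, -0.1585]
    - [0.116, -0.212, -0.1585]
  rot:
    - [0, 0, 0]
    - [0, 0, 0]
    - [0, 0, 0]
    - [0, 0, 0]
    - [0, 0, 0]
    - [0, 0, 0]
    - [0, 0, 0]
    - [0, 0, 0]
    - [0, 0, 0]
    - [0, 0, 0]
    - [0, 0, 0]
    - [0, 0, 0]
    - [0, 0, 0]
    - [0, 0, 0]
    - [0, 0, 0]
    - [0, 0, 0]
    - [0, 0, 0]

```text
time: 14.98
ee_pos: [0.6165, 0.1198, 0.0077]
eef_rot: [0.13, 0.992, 0.0, 0.0]
ft_force: [-0.7, 0.1, 0.2]
width: 0.0867
grip_force: 0.0
```

Call:
arm_command:
  xyz:
    - [0, 0, 0]
    - [0, 0, 0]
    - [0, 0, 0]
    - [0, 0, 0]
    - [0, 0, 0]
    - [0, 0, 0]
    - [0, 0, 0]
    - [0, 0, 0]
    - [0, 0, 0]
    - [0, 0, 0]
    - [0, 0, 0]
  rot:
    - [0, 0, 0]
    - [0, 0, 0]
    - [0, 0, 0]
    - [0, 0, 0]
    - [0, 0, 0]
    - [0, 0, 0]
    - [0, 0, 0]
    - [0, 0, 0]
    - [0, 0, 0]
    - [0, 0, 0]
    - [0, 0, 0]
  grip: 0
  squeeze: 15

```text
time: 15.9
ee_pos: [0.6165, 0.1192, 0.0076]
eef_rot: [0.13, 0.992, 0.0, 0.0]
ft_force: [-0.5, -0.3, 1.2]
width: 0.0415
grip_force: 15.0
```

Call:
arm_command:
  xyz:
    - [0, 0, 0.03]
    - [0, 0, 0.06]
    - [-0.008, 0.035, 0.07]
    - [-0.016, 0.07, 0.07]
    - [-0.024, 0.105, 0.07]
    - [-0.033, 0.14, 0.07]
    - [-0.04, 0.17, 0.07]
    - [-0.044, 0.187, 0.07]
    - [-0.045, 0.193, 0.07]
    - [-0.045, 0.193, 0.065]
    - [-0.045, 0.193, 0.045]
    - [-0.045, 0.193, 0.028]
    - [-0.045, 0.193, 0.017]
    - [-0.045, 0.193, 0.01]
    - [-0.045, 0.193, 0.007]
    - [-0.045, 0.193, 0.0065]
    - [-0.045, 0.193, 0.006]
  rot:
    - [0, 0, 0]
    - [0, 0, 0]
    - [0, 0, 0]
    - [0, 0, 0]
    - [0, 0, 0]
    - [0, 0, 0]
    - [0, 0, 0]
    - [0, 0, 0]
    - [0, 0, 0]
    - [0, 0, 0]
    - [0, 0, 0]
    - [0, 0, 0]
    - [0, 0, 0]
    - [0, 0, 0]
    - [0, 0, 0]
    - [0, 0, 0]
    - [0, 0, 0]

```text
time: 17.32
ee_pos: [0.5722, 0.3118, 0.0142]
eef_rot: [0.13, 0.991, 0.0, 0.0]
ft_force: [-0.1, -0.5, -1.0]
width: 0.0417
grip_force: 15.0
```

Call:
arm_command:
  xyz:
    - [0, 0, 0]
    - [0, 0, 0]
    - [0, 0, 0]
    - [0, 0, 0]
    - [0, 0, 0]
    - [0, 0, 0]
    - [0, 0, 0.01]
    - [0, 0, 0.04]
    - [0, 0, 0.08]
    - [0, 0, 0.12]
    - [0, 0, 0.14]
    - [0, 0, 0.14]
  rot:
    - [0, 0, 0]
    - [0, 0, 0]
    - [0, 0, 0]
    - [0, 0, 0]
    - [0, 0, 0]
    - [0, 0, 0]
    - [0, 0, 0]
    - [0, 0, 0]
    - [0, 0, 0]
    - [0, 0, 0]
    - [0, 0, 0]
    - [0, 0, 0]
  grip: 1

```text
time: 18.32
ee_pos: [0.5741, 0.3131, 0.1604]
eef_rot: [0.13, 0.991, 0.003, 0.003]
ft_force: [0.8, -0.0, -0.1]
width: 0.0871
grip_force: 0.0
```

```bash
python3 look.py w4.png small_disc
```

```text
tcp [0.5741 0.3131 0.1604]
small_disc 0.98 [0.5693 0.3129 0.0043] [323. 216.]
[ -0.90265102 336.66534572]
```

View pics/w4.png

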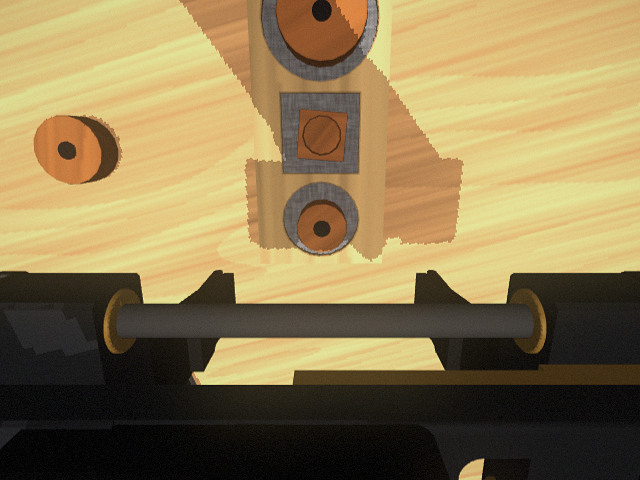

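The candlestick kit is complete: the small disc's mark is at (322,229), the stem at (322,135), and the large disc sits above them. Now the block, which needs a turn of +35°.

Call:
arm_command:
  xyz:
    - [0.003, -0.038, 0]
    - [0.007, -0.078, 0]
    - [0.01, -0.118, 0]
    - [0.013, -0.158, 0]
    - [0.017, -0.198, 0]
    - [0.02, -0.238, 0]
    - [0.023, -0.278, 0]
    - [0.026, -0.318, 0]
    - [0.03, -0.358, 0]
    - [0.033, -0.398, 0]
    - [0.036, -0.43, 0]
    - [0.037, -0.446, 0]
    - [0.037, -0.446, 0]
    - [0.037, -0.446, 0]
  rot:
    - [0, 0, 0.06]
    - [0, 0, 0.12]
    - [0, 0, 0.18]
    - [0, 0, 0.24]
    - [0, 0, 0.3]
    - [0, 0, 0.36]
    - [0, 0, 0.42]
    - [0, 0, 0.48]
    - [0, 0, 0.54]
    - [0, 0, 0.6]
    - [0, 0, 0.618]
    - [0, 0, 0.618]
    - [0, 0, 0.618]
    - [0, 0, 0.618]

```text
time: 19.58
ee_pos: [0.6076, -0.1346, 0.1522]
eef_rot: [-0.177, 0.984, 0.0, -0.001]
ft_force: [0.4, 1.2, -0.1]
width: 0.0872
grip_force: 0.0
```

```bash
python3 look.py w5.png block
```

```text
tcp [ 0.6076 -0.1346  0.1522]
block 0.94 [ 0.6125 -0.1327 -0.005 ] [325. 228.]
[481.51513969 273.40536827]
```

View pics/w5.png

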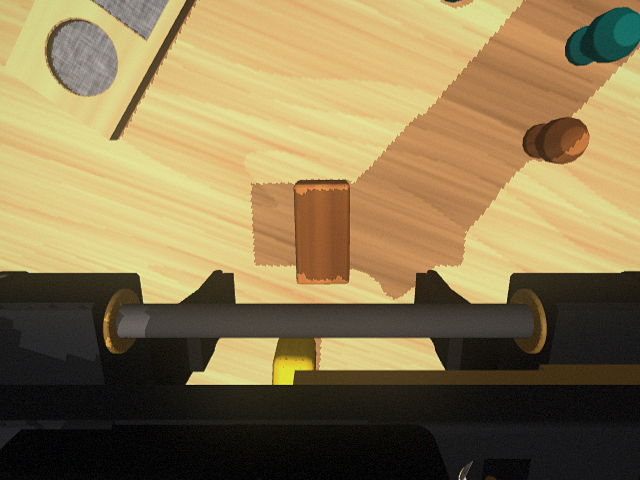

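The block spans (296–350, 181–283), square to the fingers and centred. I'll descend and grip.

Call:
arm_command:
  xyz:
    - [0.002, 0.001, -0.035]
    - [0.002, 0.001, -0.07]
    - [0.002, 0.001, -0.1]
    - [0.002, 0.001, -0.122]
    - [0.002, 0.001, -0.135]
    - [0.002, 0.001, -0.141]
    - [0.002, 0.001, -0.143]
    - [0.002, 0.001, -0.143]
  rot:
    - [0, 0, 0]
    - [0, 0, 0]
    - [0, 0, 0]
    - [0, 0, 0]
    - [0, 0, 0]
    - [0, 0, 0]
    - [0, 0, 0]
    - [0, 0, 0]

```text
time: 20.35
ee_pos: [0.6111, -0.1324, 0.0113]
eef_rot: [-0.178, 0.984, -0.0, 0.0]
ft_force: [0.3, 0.6, 1.0]
width: 0.0869
grip_force: 0.0
```

Call:
arm_command:
  xyz:
    - [0, 0, 0]
    - [0, 0, 0]
    - [0, 0, 0]
    - [0, 0, 0]
    - [0, 0, 0]
    - [0, 0, 0]
    - [0, 0, 0]
    - [0, 0, 0]
    - [0, 0, 0]
    - [0, 0, 0]
    - [0, 0, 0]
  rot:
    - [0, 0, 0]
    - [0, 0, 0]
    - [0, 0, 0]
    - [0, 0, 0]
    - [0, 0, 0]
    - [0, 0, 0]
    - [0, 0, 0]
    - [0, 0, 0]
    - [0, 0, 0]
    - [0, 0, 0]
    - [0, 0, 0]
  grip: 0
  squeeze: 25

```text
time: 21.27
ee_pos: [0.6105, -0.133, 0.0107]
eef_rot: [-0.178, 0.984, -0.0, 0.0]
ft_force: [0.0, -0.0, 1.2]
width: 0.0437
grip_force: 25.0
```

Call:
arm_command:
  xyz:
    - [0, 0, 0.03]
    - [0, 0, 0.06]
    - [-0.018, -0.023, 0.07]
    - [-0.038, -0.049, 0.07]
    - [-0.058, -0.075, 0.07]
    - [-0.078, -0.1, 0.07]
    - [-0.098, -0.126, 0.07]
    - [-0.118, -0.152, 0.07]
    - [-0.138, -0.177, 0.07]
    - [-0.15, -0.192, 0.07]
    - [-0.1535, -0.197, 0.07]
    - [-0.1535, -0.197, 0.065]
    - [-0.1535, -0.197, 0.045]
    - [-0.1535, -0.197, 0.028]
    - [-0.1535, -0.197, 0.017]
    - [-0.1535, -0.197, 0.01]
    - [-0.1535, -0.197, 0.007]
    - [-0.1535, -0.197, 0.006]
    - [-0.1535, -0.197, 0.0055]
  rot:
    - [0, 0, 0]
    - [0, 0, 0]
    - [0, 0, -0.08]
    - [0, 0, -0.16]
    - [0, 0, -0.24]
    - [0, 0, -0.32]
    - [0, 0, -0.4]
    - [0, 0, -0.48]
    - [0, 0, -0.56]
    - [0, 0, -0.62]
    - [0, 0, -0.632]
    - [0, 0, -0.632]
    - [0, 0, -0.632]
    - [0, 0, -0.632]
    - [0, 0, -0.632]
    - [0, 0, -0.632]
    - [0, 0, -0.632]
    - [0, 0, -0.632]
    - [0, 0, -0.632]

```text
time: 22.85
ee_pos: [0.4576, -0.3291, 0.0166]
eef_rot: [0.136, 0.991, 0.001, 0.0]
ft_force: [-3.2, 4.9, 9.6]
width: 0.0437
grip_force: 25.0
```

Call:
arm_command:
  xyz:
    - [0, 0, 0]
    - [0, 0, 0]
    - [0, 0, 0]
    - [0, 0, 0]
    - [0, 0, 0]
    - [0, 0, 0]
    - [0, 0, 0.01]
    - [0, 0, 0.04]
    - [0, 0, 0.08]
    - [0, 0, 0.12]
    - [0, 0, 0.14]
    - [0, 0, 0.14]
  rot:
    - [0, 0, 0]
    - [0, 0, 0]
    - [0, 0, 0]
    - [0, 0, 0]
    - [0, 0, 0]
    - [0, 0, 0]
    - [0, 0, 0]
    - [0, 0, 0]
    - [0, 0, 0]
    - [0, 0, 0]
    - [0, 0, 0]
    - [0, 0, 0]
  grip: 1

```text
time: 23.85
ee_pos: [0.4588, -0.3317, 0.1618]
eef_rot: [0.137, 0.991, -0.001, 0.004]
ft_force: [0.8, -0.8, -0.2]
width: 0.087
grip_force: 0.0
```

```bash
python3 look.py w6.png block
```

```text
tcp [ 0.4588 -0.3317  0.1618]
block 0.86 [ 0.4593 -0.3312  0.005 ] [326. 221.]
[737.5780545  272.40923387]
```

View pics/w6.png

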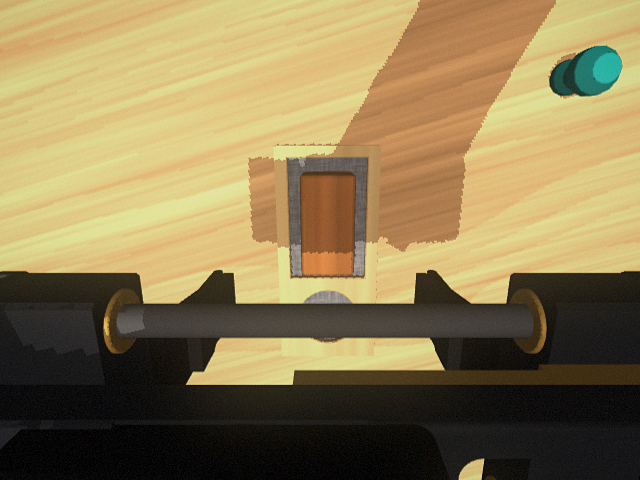

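The block sits inside the oblong recess at (300–355, 172–275). Now the brown knob.

Call:
arm_command:
  xyz:
    - [0.002, 0.038, 0]
    - [0.005, 0.078, 0]
    - [0.007, 0.118, 0]
    - [0.01, 0.158, 0]
    - [0.012, 0.198, 0]
    - [0.015, 0.238, 0]
    - [0.017, 0.278, 0]
    - [0.019, 0.312, 0]
    - [0.021, 0.332, 0]
    - [0.021, 0.3385, 0]
    - [0.021, 0.3385, 0]
    - [0.021, 0.3385, -0.035]
    - [0.021, 0.3385, -0.07]
    - [0.021, 0.3385, -0.1]
    - [0.021, 0.3385, -0.122]
    - [0.021, 0.3385, -0.136]
    - [0.021, 0.3385, -0.142]
    - [0.021, 0.3385, -0.144]
    - [0.021, 0.3385, -0.144]
  rot:
    - [0, 0, 0]
    - [0, 0, 0]
    - [0, 0, 0]
    - [0, 0, 0]
    - [0, 0, 0]
    - [0, 0, 0]
    - [0, 0, 0]
    - [0, 0, 0]
    - [0, 0, 0]
    - [0, 0, 0]
    - [0, 0, 0]
    - [0, 0, 0]
    - [0, 0, 0]
    - [0, 0, 0]
    - [0, 0, 0]
    - [0, 0, 0]
    - [0, 0, 0]
    - [0, 0, 0]
    - [0, 0, 0]

```text
time: 25.53
ee_pos: [0.478, 0.0075, 0.0122]
eef_rot: [0.138, 0.99, -0.0, -0.0]
ft_force: [-0.7, -0.4, 0.4]
width: 0.0867
grip_force: 0.0
```

Call:
arm_command:
  xyz:
    - [0, 0, 0]
    - [0, 0, 0]
    - [0, 0, 0]
    - [0, 0, 0]
    - [0, 0, 0]
    - [0, 0, 0]
    - [0, 0, 0]
    - [0, 0, 0]
    - [0, 0, 0]
    - [0, 0, 0]
    - [0, 0, 0]
    - [0, 0, 0]
  rot:
    - [0, 0, 0]
    - [0, 0, 0]
    - [0, 0, 0]
    - [0, 0, 0]
    - [0, 0, 0]
    - [0, 0, 0]
    - [0, 0, 0]
    - [0, 0, 0]
    - [0, 0, 0]
    - [0, 0, 0]
    - [0, 0, 0]
    - [0, 0, 0]
  grip: 0
  squeeze: 15

```text
time: 26.53
ee_pos: [0.478, 0.0087, 0.012]
eef_rot: [0.137, 0.991, 0.0, -0.0]
ft_force: [0.2, -0.8, 0.7]
width: 0.0329
grip_force: 15.0
```

Call:
arm_command:
  xyz:
    - [0, 0, 0.03]
    - [0, 0, 0.065]
    - [0.007, -0.036, 0.08]
    - [0.015, -0.076, 0.08]
    - [0.022, -0.116, 0.08]
    - [0.03, -0.156, 0.08]
    - [0.038, -0.196, 0.08]
    - [0.045, -0.236, 0.08]
    - [0.053, -0.276, 0.08]
    - [0.06, -0.316, 0.08]
    - [0.067, -0.348, 0.08]
    - [0.07, -0.362, 0.08]
    - [0.07, -0.3645, 0.075]
    - [0.07, -0.3645, 0.055]
    - [0.07, -0.3645, 0.035]
    - [0.07, -0.3645, 0.02]
    - [0.07, -0.3645, 0.012]
    - [0.07, -0.3645, 0.008]
    - [0.07, -0.3645, 0.0065]
    - [0.07, -0.3645, 0.006]
  rot:
    - [0, 0, 0]
    - [0, 0, 0]
    - [0, 0, 0]
    - [0, 0, 0]
    - [0, 0, 0]
    - [0, 0, 0]
    - [0, 0, 0]
    - [0, 0, 0]
    - [0, 0, 0]
    - [0, 0, 0]
    - [0, 0, 0]
    - [0, 0, 0]
    - [0, 0, 0]
    - [0, 0, 0]
    - [0, 0, 0]
    - [0, 0, 0]
    - [0, 0, 0]
    - [0, 0, 0]
    - [0, 0, 0]
    - [0, 0, 0]

```text
time: 28.2
ee_pos: [0.5483, -0.3558, 0.0186]
eef_rot: [0.137, 0.991, -0.0, 0.0]
ft_force: [0.0, 0.2, -0.2]
width: 0.0329
grip_force: 15.0
```

Call:
arm_command:
  xyz:
    - [0, 0, 0]
    - [0, 0, -0.0005]
    - [0, 0, -0.0005]
  rot:
    - [0, 0, 0]
    - [0, 0, 0]
    - [0, 0, 0]

```text
time: 28.45
ee_pos: [0.5483, -0.356, 0.0182]
eef_rot: [0.137, 0.991, -0.0, 0.0]
ft_force: [0.3, -0.4, 0.3]
width: 0.0333
grip_force: 15.0
```

Release, lift, and check with the fixed cameras.

Call:
arm_command:
  xyz:
    - [0, 0, -0.0005]
    - [0, 0, -0.0005]
    - [0, 0, -0.0005]
    - [0, 0, -0.0005]
    - [0, 0, -0.0005]
    - [0, 0, -0.0005]
    - [0, 0, 0.01]
    - [0, 0, 0.04]
    - [0, 0, 0.08]
    - [0, 0, 0.12]
    - [0, 0, 0.16]
    - [-0.02, 0.03, 0.19]
    - [-0.05, 0.06, 0.21]
    - [-0.08, 0.09, 0.22]
    - [-0.1, 0.12, 0.22]
    - [-0.1, 0.15, 0.22]
    - [-0.1, 0.18, 0.22]
    - [-0.1, 0.21, 0.22]
    - [-0.1, 0.22, 0.22]
    - [-0.1, 0.22, 0.22]
  rot:
    - [0, 0, 0]
    - [0, 0, 0]
    - [0, 0, 0]
    - [0, 0, 0]
    - [0, 0, 0]
    - [0, 0, 0]
    - [0, 0, 0]
    - [0, 0, 0]
    - [0, 0, 0]
    - [0, 0, 0]
    - [0, 0, 0]
    - [0, 0, 0]
    - [0, 0, 0]
    - [0, 0, 0]
    - [0, 0, 0]
    - [0, 0, 0]
    - [0, 0, 0]
    - [0, 0, 0]
    - [0, 0, 0]
    - [0, 0, 0]
  grip: 1

```text
time: 30.12
ee_pos: [0.4481, -0.1331, 0.2383]
eef_rot: [0.135, 0.991, 0.001, 0.0]
ft_force: [-0.3, -1.1, -0.5]
width: 0.0869
grip_force: 0.0
```

```bash
python3 - <<'E'
from h import *
a=snap('scene','s2.png'); b=snap('top','t2.png')
l=cv2.resize(a[100:180,170:310],(700,400),interpolation=2)[:, :,::-1]; cv2.imwrite('pics/c2.png',l)
E
```

```text
(no output)
```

View pics/s2.png

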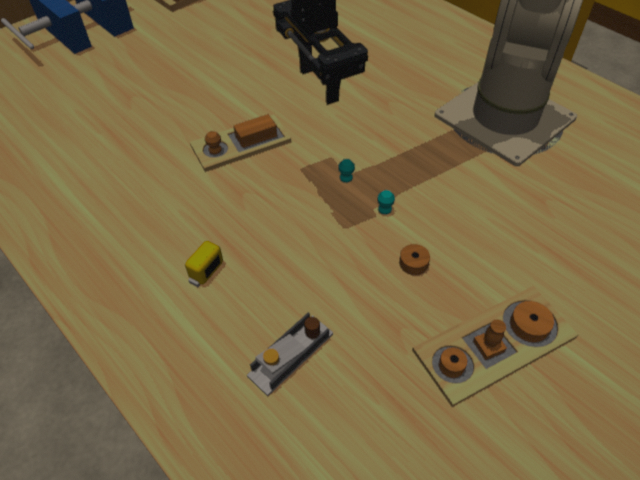

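View pics/c2.png

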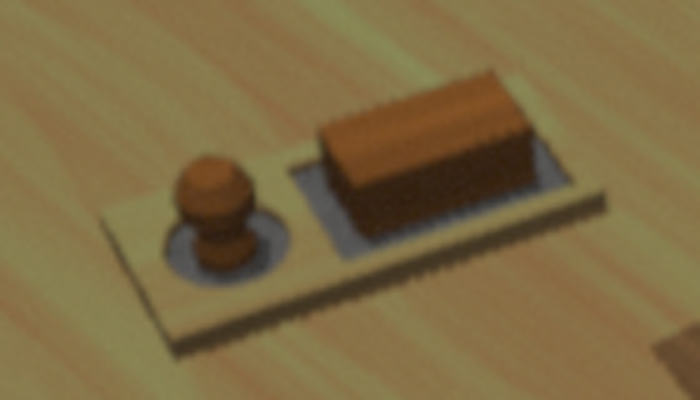

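The scene view shows the three parts in the left-hand board around (453,362), (490,342) and (532,322), and the knob at (212,142) and block at (255,130) in the other. The crop shows grey floor around both of those. The spare disc, plane, tape and turquoise knobs have not moved. I'm handing in.

```bash
python3 -c "
from bench import r
print(r.close_job())"
```

```text
the job is handed in; nothing more can be done
None
```

Both kits are made up and the job is handed in at about 30 s of the 144 s allowed: all five parts look seated in their recesses in the final pictures, and everything to be left alone is unmoved.

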